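# Pin the white bin's hinge to the cabinet flap door

## Robot

A 6-joint arm with a two-finger parallel gripper is mounted at the origin on the work surface. World frame = base frame: x ahead of the robot, y to its left, z up, the work surface at z = 0. Lengths are in m, angles in rad, forces in N, time in s.
With the tool pointing down it reaches from about 0.275 to 0.975 m from the base axis. Payload 8.4 kg.
Tool frame: the origin (TCP) lies midway between the tips of the shut fingers; the grasp point (between the pads) lies 19 mm behind it; z points along the fingers, y is the line along which they close (so a half turn about z gives the same grasp; the last joint's range is limited). The gripper opens to 92 mm and grips with 3 to 60 N. Pads are 20 mm wide; open, the fingers measure 128 mm over their backs; the gripper's body (75 mm by 189 mm) begins 69 mm behind the grasp point.
Start: joints at [-1.205, 0.353, 1.633, -0, 1.155, -0.002], TCP at [0.225, -0.583, 0.215] pointing down, gripper open.
Joint ranges: [-2.63, 2.63], [-0.92, 2.1], [0.06, 2.66], [-1.3, 4.44], [0, 2.69], [-3.02, 3.02]. Speed limits (rad/s): [2.22, 2.22, 2.79, 3.14, 3.14, 3.14].

## Interface

Orientations are given as a unit quaternion [x, y, z, w].
In Python, from station import bot gives the robot as it stands.
- The arm moves only by the tool servo_tool, never from a script. Its argument "moves" is one flat list of numbers, 7 for each row, row after row: the shift along the tool's x, y, z in mm, then the turn, a rotation vector about the tool's x, y, z in rad, then the opening, from -1 (shut) to 1 (fully open), so that 0 is half open. A call has 1 to 20 rows; each row is the pose to reach, as a shift and turn from the pose commanded when the call began, along the tool's axes at that moment; what a row does not reach only later rows make up. A row lasts 1/12 s, in which the tool goes at most 41.7 mm and 7.16 degrees, less where a joint would pass 70% of its speed; a pose out of reach is approached as far as the arm can. A call with a gripper value outside its range is refused whole. The fingers move at their own pace and stop on an object; "squeeze" is the grip in N (left out, the last holds). Time passes only in rows, so rows that repeat a pose let the fingers close. It gives the time, the measured TCP pose, the force, the opening and the grip force at its end, in the units of the state.
- bot.sense(): the state, without advancing time (a new reading comes with each control period).
- bot.capture(name): name is "scene" or "top"; returns the picture (420x560x3 uint8, blue, green, red); there is no depth.
- bot.camera_model(name): a dict with "vertical_fov" (degrees; the focal length in pixels is half the picture's height over the tangent of half this angle, whatever the lens; pixels are square), "cx", "cy" (the principal point, pixels), "extrinsics" (4x4, takes a point from camera to world coordinates). Camera axes: x right, y up, looking along -z (the intrinsics and any distortion apply to the point x, -y, -z); pixel columns grow to the right and rows downward; lengths in m; the calibration is good to about 2 mm. A picture is of the moment at which its call begins. camera_model takes no time and is no camera call.
- bot.sign_off(): hands the job in; it is judged then, once.
The state is a dict: "time": time; "joints": joint angles; "joint_vel": joint speeds; "joint_efforts": joint torques, N m; "ee_pos": TCP position; "eef_rot": TCP orientation; "ft_force": force on the tool from outside, world axes, zero at the start; "ft_torque": the same for the moment, N m; "width": finger opening in m; "grip_force": force on a finger pad.
Only numpy, scipy, OpenCV 4.12 (cv2) and the standard library are available. Lean on these libraries where they do the work, as an engineer would, in place of code of your own. Each camera call takes 0.05 s, during which the arm holds its last target. There are 200 camera calls.

## Task

Take the long hinge pin out of the wooden stand and thread it down through the white bin's hinge knuckle and the grey knuckle hidden under it, sliding the bin along the door by feel until the two holes line up, then push the pin fully home so that its shoulder sits on the white knuckle, and let go. Work gently: if the pin will not go, do not force it (never more than about 30 N). Leave the short plug in the stand and the other things where they are.

Things in the scene. Friction and masses are not known exactly. Their poses are not given: they have to be found in the camera images.
- door: White cabinet flap door, fixed: an upright panel 320 mm wide (its y), 18 mm thick, top edge 122 mm above the work surface, in two wooden feet. Origin on the work surface below the nominal knuckle axis; x points from the knuckles to the panel (face 30 mm away), y along the door, the way the bin slides, z up.
- knuckle_mouth (a point): Centre of the hole's mouth in the flat top of the upper knuckle, 145 mm above the work surface: a white plate of the bin, 44 x 100 mm (door x, y), 20 mm thick, 3 mm above the grey bracket. Upright through hole 11.5 mm wide, plus 3 mm chamfer. Bin and door stand no higher. Gives 1 mm per 6 N, up to 4 mm, down only. Axes as the door's.
- bin (a joint): Sliding of the white bin (about 0.5 kg, 130 x 250 x 95 mm, hung on the door's far side) along the door's +y, in m; 0: its hole is at the door's y = 0. Range -0.03 to 0.03, starts at 0.014 to 0.028. About 2 N of friction; stays where left, cannot lift or tip. Push it, or draw it along with the pin standing in its hole.
- pin_grip (a point): Centre of the hinge pin's grip, z up along the pin: a black square block 18 x 18 x 44 mm (sides along x, y). Its underside, 22 mm lower, is the shoulder; below it a round steel shank 10 mm wide, 58 mm long, tip chamfered 3 mm (tip 80 mm below this point). 60 g. It starts upright in the stand, tip 6 mm above the work surface, sides parallel to the stand's.
- pin_shoulder (a point): Centre of the underside of the pin's square grip (the shoulder), on the pin's axis, where the shank begins; z along the pin upwards.
- pin_tip (a point): The tip of the pin's shank, on its axis, 58 mm below the shoulder; z along the pin upwards.
- stand: Fixed wooden stand 50 mm (x) by 140 mm (y), 32 mm tall, with two 26 mm deep upright holes 11.5 mm wide at y = -40 and +40 mm: one holds the hinge pin, the other the short plug. Origin at the centre of its underside.
- plug: Short plug to be left alone: steel shank 10 mm by 36 mm with a round black head 24 mm in diameter and 26 mm tall. Stands in the stand's other hole. Origin at the tip of its shank.
- media_jar: Jar of ring media, grey with black lid, 80 mm in diameter, 115 mm tall; a bystander. Origin at the centre of its underside.
- scraper: Black algae scraper lying flat, 190 mm long, 18 mm tall; a bystander. Origin at the underside of its handle's middle.
- breeder_box: Yellow open fry breeder box 80 x 150 x 75 mm; a bystander. Origin at the centre of its underside.
- food_can: Fish food can 60 mm in diameter, 85 mm tall; a bystander. Origin at the centre of its underside.
- measuring_cup: Grey plastic cup 72 mm in diameter, 75 mm tall; a bystander. Origin at the centre of its underside.
- screwdriver: Screwdriver lying flat; a bystander. Origin at its underside.
- pin: The hinge pin as a whole; origin at the tip of its shank, axes as pin_grip.
- mark (a point): Nominal middle of the fixed grey lower knuckle: top face of a plate 44 x 100 mm (door x, y), 18 mm thick, 122 mm above the work surface. Axes as the door's. Its upright through hole, 11.5 mm wide plus 2 mm chamfer, is at x = 0 but anywhere within 9 mm either way along y: not measured, hidden by the bin's knuckle, to be felt. Rubber mount: gives 1 mm per 6 N, at most 4 mm, down only.

How it is judged:
On the way:
1. the pin's tip is at least 10 mm inside the white knuckle's hole (horizontal distance between pin_tip and knuckle_mouth below 0.004 m and z of pin_tip in the frame of knuckle_mouth below -0.01 m), for 0.2 s.
At the end, for the whole second after the job is handed in: the pin stands in both knuckles, its shoulder within 3 mm of the white knuckle's top face, shoulder and tip within 4 mm of the hole's axis, upright within 0.08 rad, at rest; the bin within 12 mm of its nominal place, as the pin holds it (z of pin_shoulder in the frame of knuckle_mouth between -0.003 and 0.003 m and horizontal distance between each of pin_shoulder, pin_tip and knuckle_mouth below 0.004 m and angle between pin_grip's own z axis and vertical below 0.08 rad and value of joint bin between -0.012 and 0.012 m and linear speed of pin below 0.02 m/s); the robot touches nothing.
It fails at once if the pin is pressed on the knuckles or the door with more than 30 N (contact force between pin and door above 30 N).
It fails at once if the plug is pulled from the stand or moved more than 15 mm (distance of plug from where it was at the start of the episode above 0.015 m).
It fails at once if a bystander (jar, scraper, breeder box, can, cup or screwdriver) is moved more than 30 mm (distance of any of media_jar, scraper, breeder_box, food_can, measuring_cup, screwdriver from where it was at the start of the episode above 0.03 m).
It also fails if it takes over 61 s, if anything falls off the work surface, if the arm or the gripper's body presses on something with over 40 N, if the wrist force passes 120 N, or if a joint passes its speed limit or range.

## Working session

There is one attempt and no reset: what is moved stays moved. The work goes in short steps, Python scripts to look and compute and a tool call to move; the robot and the scene stay as the last step left them, time stands still between calls to the robot, and variables do not carry over. Pictures are saved under pics/ and viewed, at most 10 in all, crops included, and the job is handed in when it is done.

Besides the shell and the picture viewer there is one more tool, called after "Emit:" as name(argument=value, ...) on one line, values as JSON. servo_tool: Moves the arm, as the interface text tells. Its arguments: {"type":"object","properties":{"moves":{"type":"array","items":{"type":"number"}},"squeeze":{"type":"number"}},"required":["moves"]}

```bash
mkdir -p pics; ls; python3 - <<'E'
from station import bot
import cv2
for n in("scene","top"):
    cv2.imwrite(f"pics/{n}0.png",bot.capture(n)); print(n,bot.camera_model(n))
print(bot.sense())
E
```

```text
pics
scene {'vertical_fov': 57.33053208325564, 'cx': 288.78087582865277, 'cy': 212.19543630747867, 'extrinsics': array([[ 0.7207489 , -0.46407874,  0.51492907,  1.07501916],
       [ 0.69299545,  0.46450723, -0.55135318, -0.58455425],
       [ 0.01668302,  0.7542307 ,  0.65639754,  0.81761631],
       [ 0.        ,  0.        ,  0.        ,  1.        ]])}
top {'vertical_fov': 42.06570052738921, 'cx': 275.03702580581364, 'cy': 210.41513234541966, 'extrinsics': array([[-0.01412859,  0.99182355, -0.12683225,  0.36056988],
       [-0.99988297, -0.01475853, -0.00402832, -0.01573221],
       [-0.00586724,  0.12676049,  0.991916  ,  1.63558318],
       [ 0.        ,  0.        ,  0.        ,  1.        ]])}
{'time': 0.1, 'joints': array([-1.20540455e+00,  3.53562376e-01,  1.63406145e+00, -1.93615463e-05,
        1.15518668e+00, -2.42382033e-03]), 'joint_vel': array([ 0.00027205, -0.00121655, -0.0012072 ,  0.00029599, -0.00051279,
        0.00069557]), 'joint_efforts': array([ 8.64324011e-04, -5.94900370e+01, -3.34928977e+01,  6.98359078e-02,
        1.82682829e-02, -1.95725386e-05]), 'ee_pos': array([ 0.22455805, -0.5827906 ,  0.21394835]), 'eef_rot': array([ 9.83135673e-01,  1.82876672e-01, -1.18613446e-04, -5.97327005e-04]), 'ft_force': array([ 0.43702121,  0.96488937, -0.92616266]), 'ft_torque': array([ 0.0181726 , -0.01881425, -0.03627835]), 'grip_force': 0.0, 'width': 0.09200217736658178}
```

View pics/scene0.png

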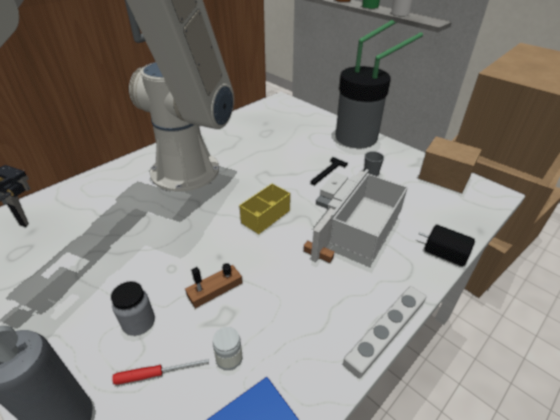

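View pics/top0.png

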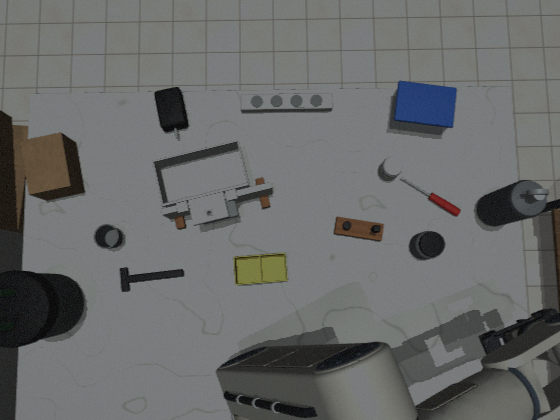

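The scene view shows the stand at (215,285), with the tall pin at (197,275) and the plug at (227,270). The grey door and bin are at about (330,220). In the top view the stand is at (359,228) and the white knuckle plate at (211,208), with its hole near (209,212).

```bash
python3 - <<'E'
import cv2,numpy as np
t=cv2.imread("pics/top0.png");s=cv2.imread("pics/scene0.png")
a=cv2.resize(t[210:246,325:395],(560,288),interpolation=cv2.INTER_CUBIC)   #8x
b=cv2.resize(t[170:240,155:280],(750,420),interpolation=cv2.INTER_CUBIC)[:300]   #6x
b=cv2.resize(t[175:225,155:280],(750,300),interpolation=cv2.INTER_CUBIC)
im=np.zeros((590,800,3),np.uint8); im[:288,:560]=a; im[290:590,:750]=b
cv2.imwrite("pics/crop1.png",im)
c=cv2.resize(s[255:310,180:250],(400,314),interpolation=cv2.INTER_CUBIC)
d=cv2.resize(s[165:265,290:380],(400,444),interpolation=cv2.INTER_CUBIC)
im=np.zeros((444,800,3),np.uint8); im[:314,:400]=c; im[:,400:]=d
cv2.imwrite("pics/crop2.png",im)
E
```

```text
(no output)
```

View pics/crop1.png

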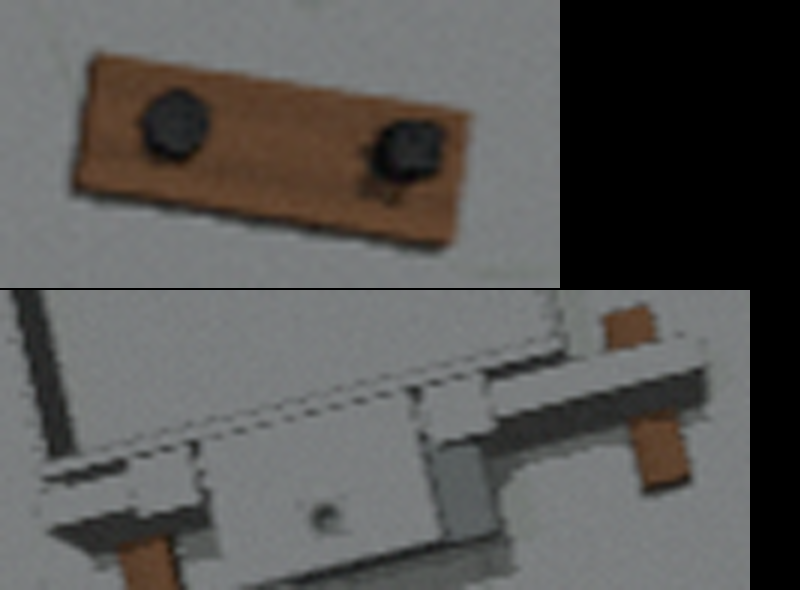

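View pics/crop2.png

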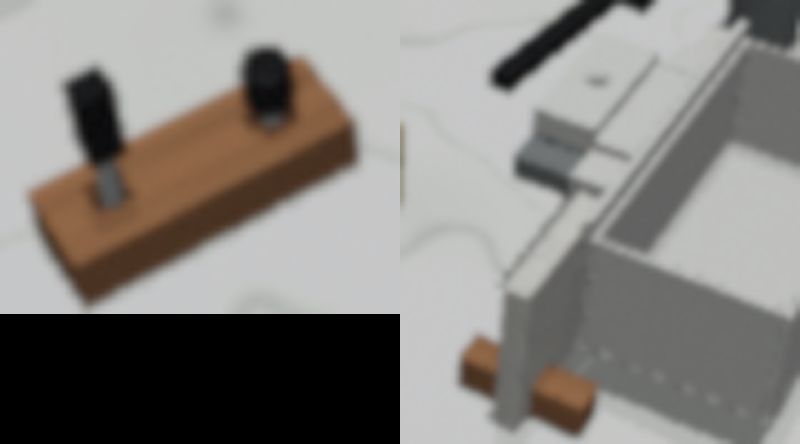

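The crops put the pin head top at top-view pixel (376.9,228.5) and scene (195.4,268.7). The white hole is at top (209.2,212.8) and scene (334.3,183.0). The grey bracket sticks out to image right, so the bin is displaced towards +y.

```bash
cat > h.py <<'E'
from station import bot
import numpy as np
from scipy.spatial.transform import Rotation as R
M={n:bot.camera_model(n) for n in("scene","top")}
def ray(n,u,v):
    m=M[n];f=210/np.tan(np.radians(m["vertical_fov"])/2);E=m["extrinsics"]
    return E[:3,3],E[:3,:3]@np.array([(u-m["cx"])/f,-(v-m["cy"])/f,-1])
def onz(n,u,v,z):
    o,d=ray(n,u,v);return o+d*(z-o[2])/d[2]
def tri(a,b):
    o1,d1=ray("top",*a);o2,d2=ray("scene",*b)
    s=np.linalg.lstsq(np.c_[d1,-d2],o2-o1,rcond=None)[0]
    p,q=o1+d1*s[0],o2+d2*s[1];return (p+q)/2,np.linalg.norm(p-q)
E
python3 - <<'E'
from h import *
np.set_printoptions(precision=4,suppress=True)
T=lambda x,y:(x/8+325-.44,y/8+210-.44)
T2=lambda x,y:(x/6+155-.42,(y-290)/6+175-.42)
S=lambda x,y:(x/5.714+180-.41,y/5.714+255-.41)
S2=lambda x,y:((x-400)/4.444+290-.39,y/4.44+165-.39)
for nm,a,b,z in [("pin",T(415,146),S(85,77),.108),("hole",T2(325,517),S2(597,80),.145),("plug",T(177,122),S(265,55),.068),
  ("stL far",T(97,55),S(355,125),.032),("stR far",T(470,110),S(85,265),.032),("stR near",T(455,237),S(32,195),.032),("stL near",T(80,186),S(305,60),.032)]:
    print(nm,*tri(a,b),onz("top",*a,z),onz("scene",*b,z))
d=[onz("top",*T2(*p),.122) for p in [(45,487),(705,340),(705,365),(40,525)]]
print(d); 
# white plate edges
for p in [(213,585),(435,540),(412,400)]: print("plate",onz("top",*T2(*p),.145))
print(R.from_quat(bot.sense()["eef_rot"]).as_matrix())
E
```

```text
pin [ 0.5015 -0.2946  0.1088] 0.0034184463297732702 [ 0.5025 -0.2933  0.108 ] [ 0.4997 -0.2956  0.108 ]
hole [0.5481 0.1727 0.1427] 0.0013405509812711815 [0.5483 0.1728 0.145 ] [0.5495 0.1695 0.145 ]
plug [ 0.5156 -0.2155  0.0698] 0.0013196226868891457 [ 0.5161 -0.2152  0.068 ] [ 0.5138 -0.2152  0.068 ]
stL far [ 0.5453 -0.1921  0.0263] 0.0010719018992997973 [ 0.545  -0.1911  0.032 ] [ 0.5488 -0.1953  0.032 ]
stR far [ 0.5232 -0.3272  0.0306] 0.002051235483414874 [ 0.5225 -0.3278  0.032 ] [ 0.5248 -0.3268  0.032 ]
stR near [ 0.476  -0.3207  0.0301] 0.0003638131742294525 [ 0.4758 -0.3205  0.032 ] [ 0.4776 -0.3212  0.032 ]
stL near [ 0.4975 -0.1835  0.0257] 0.001361802040362438 [ 0.4966 -0.1834  0.032 ] [ 0.5026 -0.1862  0.032 ]
[array([0.5673, 0.3065, 0.122 ]), array([ 0.6322, -0.0024,  0.122 ]), array([ 0.6203, -0.0022,  0.122 ]), array([0.5495, 0.3086, 0.122 ])]
plate [0.5177 0.2241 0.145 ]
plate [0.537  0.1224 0.145 ]
plate [0.6021 0.1328 0.145 ]
[[ 0.9331  0.3596 -0.0005]
 [ 0.3596 -0.9331  0.0011]
 [-0.     -0.0012 -1.    ]]
```

Emit:
servo_tool(moves=[30, -14, 4, 0, 0, 0.1, 1, 70, -32, 10, 0, 0, 0.2, 1, 110, -51, 16, 0, 0, 0.3, 1, 148, -69, 22, 0, 0, 0.4, 1, 186, -87, 28, 0, 0, 0.5, 1, 224, -105, 34, 0, 0, 0.525, 1, 262, -122, 40, 0, 0, 0.525, 1, 300, -140, 46, 0, 0, 0.525, 1, 335, -156, 52, 0, 0, 0.525, 1, 362, -169, 54, 0, 0, 0.525, 1, 362.5, -169.3, 54, 0, 0, 0.525, 1, 362.5, -169.3, 54, 0, 0, 0.525, 1, 362.5, -169.3, 54, 0, 0, 0.525, 1], squeeze=10)

```text
time: 1.18
ee_pos: [0.5017, -0.295, 0.1603]
eef_rot: [0.997, -0.078, -0.0, 0.0]
ft_force: [-0.2, 0.1, -0.4]
width: 0.0916
grip_force: 0.0
```

Emit:
servo_tool(moves=[0, 0, 30, 0, 0, 0, 1, 0, 0, 60, 0, 0, 0, 0.5, 0, 0, 80, 0, 0, 0, 0, 0, 0, 86, 0, 0, 0, -0.3, 0, 0, 86, 0, 0, 0, -0.4, 0, 0, 86, 0, 0, 0, -1, 0, 0, 86, 0, 0, 0, -1, 0, 0, 86, 0, 0, 0, -1, 0, 0, 86, 0, 0, 0, -1, 0, 0, 86, 0, 0, 0, -1], squeeze=5)

```text
time: 2.02
ee_pos: [0.5025, -0.2951, 0.0755]
eef_rot: [0.997, -0.078, 0.001, 0.0]
ft_force: [0.2, 0.6, -0.5]
width: 0.0339
grip_force: 0.0
```

Emit:
servo_tool(moves=[0, 0, 0, 0, 0, 0, -1, 0, 0, 0, 0, 0, 0, -1, 0, 0, 0, 0, 0, 0, -1, 0, 0, 0, 0, 0, 0, -1, 0, 0, 0, 0, 0, 0, -1, 0, 0, 0, 0, 0, 0, -1])

```text
time: 2.52
ee_pos: [0.5023, -0.2951, 0.0747]
eef_rot: [0.997, -0.079, 0.0, 0.0]
ft_force: [1.2, -2.3, 1.3]
width: 0.0185
grip_force: 5.0
```

```bash
python3 - <<'E'
from station import bot
import cv2,numpy as np
s=bot.sense();print(s['ft_force'],s['ft_torque'],s['ee_pos'],s['width'],s['grip_force'])
c=bot.capture("scene");cv2.imwrite("pics/s1.png",c)
cv2.imwrite("pics/s1c.png",cv2.resize(c[215:310,150:250],(600,570),interpolation=cv2.INTER_CUBIC))
E
```

```text
[ 1.15141818 -2.25454778  1.3091808 ] [-0.33418295  0.02742138  0.01836388] [ 0.50229741 -0.29512374  0.07473713] 0.0184838552642628 4.980503171682358
```

View pics/s1c.png

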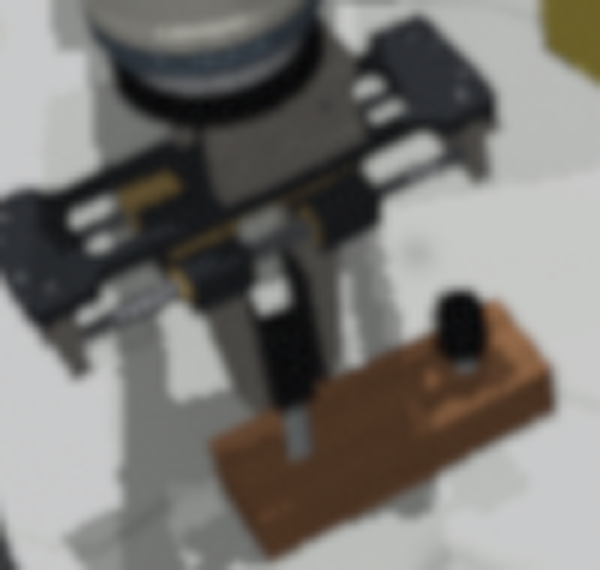

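The fingers are closed on the block (570-px crop, black grip at (290,330)), with a small lateral load of about 2 N. I'll relieve that, firm up the grip and lift.

Emit:
servo_tool(moves=[0, 0.7, 0, 0, 0, 0, -1, 0, 0.7, 0, 0, 0, 0, -1, 0, 0.7, 0, 0, 0, 0, -1, 0, 0.7, 0, 0, 0, 0, -1])

```text
time: 2.9
ee_pos: [0.5021, -0.2956, 0.0747]
eef_rot: [0.997, -0.079, 0.0, 0.0]
ft_force: [-0.1, -2.0, 1.1]
width: 0.0183
grip_force: 5.0
```

Emit:
servo_tool(moves=[0, 1.2, 0, 0, 0, 0, -1, 0, 1.2, 0, 0, 0, 0, -1, 0, 1.2, 0, 0, 0, 0, -1, 0, 1.2, 0, 0, 0, 0, -1])

```text
time: 3.23
ee_pos: [0.5018, -0.2968, 0.0746]
eef_rot: [0.997, -0.079, -0.0, -0.0]
ft_force: [0.3, -1.0, 1.0]
width: 0.0181
grip_force: 5.0
```

Emit:
servo_tool(moves=[0, 0.6, 0, 0, 0, 0, -1, 0, 0.6, 0, 0, 0, 0, -1, 0, 0.6, 0, 0, 0, 0, -1, 0, 0.6, -3, 0, 0, 0, -1, 0, 0.6, -8, 0, 0, 0, -1, 0, 0.6, -15, 0, 0, 0, -1, 0, 0.6, -25, 0, 0, 0, -1, 0, 0.6, -40, 0, 0, 0, -1, 0, 0.6, -65, 0, 0, 0, -1, 0, 0.6, -100, 0, 0, 0, -1, 0, 0.6, -140, 0, 0, 0, -1, 0, 0.6, -170, 0, 0, 0, -1, 0, 0.6, -170, 0, 0, 0, -1], squeeze=40)

```text
time: 4.32
ee_pos: [0.5045, -0.2991, 0.2525]
eef_rot: [0.997, -0.079, 0.005, 0.002]
ft_force: [0.4, -0.8, -0.2]
width: 0.0177
grip_force: 40.0
```

Emit:
servo_tool(moves=[-1, -20, 0, 0, 0, -0.05, -1, -3, -55, 0, 0, 0, -0.1, -1, -5, -95, 0, 0, 0, -0.15, -1, -8, -135, 0, 0, 0, -0.2, -1, -10, -175, 0, 0, 0, -0.25, -1, -13, -215, 0, 0, 0, -0.3, -1, -15, -255, 0, 0, 0, -0.35, -1, -17, -295, 0, 0, 0, -0.366, -1, -19, -335, 0, 0, 0, -0.366, -1, -22, -375, 0, 0, 0, -0.366, -1, -24, -410, 0, 0, 0, -0.366, -1, -26, -440, 0, 0, 0, -0.366, -1, -27, -460, 0, 0, 0, -0.366, -1, -27, -470, 0, 0, 0, -0.366, -1, -27, -471, 0, 0, 0, -0.366, -1, -27, -471, 0, 0, 0, -0.366, -1, -27, -471, 0, 0, 0, -0.366, -1])

```text
time: 5.73
ee_pos: [0.5486, 0.1708, 0.2445]
eef_rot: [0.995, 0.104, -0.0, 0.0]
ft_force: [0.2, -0.0, -0.5]
width: 0.0176
grip_force: 40.0
```

```bash
python3 - <<'E'
from station import bot
import cv2,numpy as np
s=bot.sense();print(s['ft_force'],s['ft_torque'],s['ee_pos'],s['eef_rot'],s['width'])
c=bot.capture("scene");cv2.imwrite("pics/s2.png",c)
t=bot.capture("top");cv2.imwrite("pics/t2.png",t)
im=np.zeros((600,800,3),np.uint8)
im[:,:400]=cv2.resize(c[110:230,290:370],(400,600),interpolation=cv2.INTER_CUBIC)
im[:,400:]=cv2.resize(t[150:270,170:250],(400,600),interpolation=cv2.INTER_CUBIC)
cv2.imwrite("pics/c2.png",im)
E
```

```text
[ 0.19436195 -0.01412244 -0.5157035 ] [-0.00969692 -0.00654545  0.00909018] [0.54856701 0.17080454 0.24451492] [ 9.94586741e-01  1.03909007e-01 -2.27067442e-04  2.84876878e-04] 0.01758682297787508
```

View pics/c2.png

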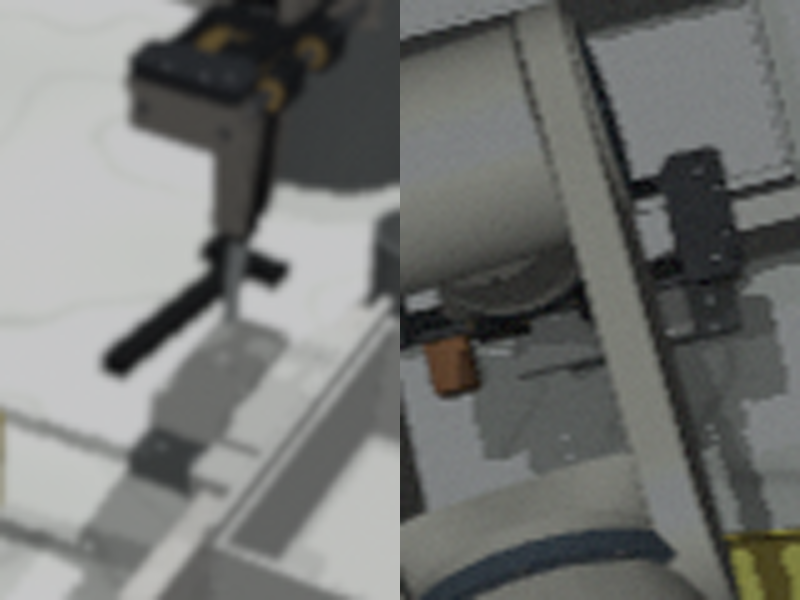

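The crop shows the steel shank hanging upright under the fingers. Its tip is at scene pixel (336.4,173.6), just above the white plate; the hole (334.3,183) is in shadow below it.

```bash
python3 - <<'E'
from h import *
import cv2
np.set_printoptions(precision=4,suppress=True)
for v in (317,320): 
  tip=onz("scene",232/5+290-.4,v/5+110-.4,.176);print(tip)
print(onz("scene",233/5+290-.4,260/5+110-.4,.176+.042))
# hole by darkness centroid in first pictures
for n,(r0,r1,c0,c1) in {"scene":(178,189,328,341),"top":(207,219,203,216)}.items():
  g=cv2.cvtColor(cv2.imread(f"pics/{n}0.png"),6)[r0:r1,c0:c1].astype(float)
  w=np.clip(np.median(g)-10-g,0,None);y,x=np.mgrid[r0:r1,c0:c1];u,v=(w*x).sum()/w.sum(),(w*y).sum()/w.sum()
  print(n,u,v,onz(n,u,v,.145),onz(n,u,v,.143))
E
```

```text
[0.5486 0.1755 0.176 ]
[0.5505 0.1731 0.176 ]
[0.5488 0.1697 0.218 ]
scene 335.9342403628118 184.4172335600907 [0.5592 0.1668 0.145 ] [0.5576 0.169  0.143 ]
top 208.65104808877928 212.45992601726263 [0.5482 0.1731 0.145 ] [0.5485 0.1733 0.143 ]
```

Emit:
servo_tool(moves=[0, 0, 10, 0, 0, 0, -1, 0, 0, 20, 0, 0, 0, -1, 0, 0, 26, 0, 0, 0, -1, 0, 0, 28, 0, 0, 0, -1, 0, 0, 30, 0, 0, 0, -1, 0, 0, 31, 0, 0, 0, -1, 0, 0, 32, 0, 0, 0, -1, 0, 0, 33, 0, 0, 0, -1, 0, 0, 33, 0, 0, 0, -1])

```text
time: 6.58
ee_pos: [0.5488, 0.1721, 0.2117]
eef_rot: [0.995, 0.104, 0.0, 0.0]
ft_force: [-0.5, -1.1, 0.1]
width: 0.0175
grip_force: 40.0
```

Emit:
servo_tool(moves=[0, 0, 1, 0, 0, 0, -1, 0, 0, 2, 0, 0, 0, -1, 0, 0, 3, 0, 0, 0, -1, 0, 0, 4, 0, 0, 0, -1, 0, 0, 4, 0, 0, 0, -1])

```text
time: 7.0
ee_pos: [0.5481, 0.1716, 0.207]
eef_rot: [0.995, 0.104, -0.001, 0.0]
ft_force: [-2.5, -2.2, -0.1]
width: 0.0175
grip_force: 40.0
```

Emit:
servo_tool(moves=[-0.5, 0.3, 0, 0, 0, 0, -1, -1, 0.5, 1, 0, 0, 0, -1, -1, 0.5, 2, 0, 0, 0, -1, -1, 0.5, 3, 0, 0, 0, -1, -1, 0.5, 4, 0, 0, 0, -1, -1, 0.5, 5, 0, 0, 0, -1, -1, 0.5, 5, 0, 0, 0, -1, -1, 0.5, 5, 0, 0, 0, -1])

```text
time: 7.67
ee_pos: [0.5479, 0.1714, 0.2025]
eef_rot: [0.995, 0.104, -0.0, -0.0]
ft_force: [-1.7, -1.6, -0.8]
width: 0.0178
grip_force: 40.0
```

Emit:
servo_tool(moves=[-0.6, 0.3, 1, 0, 0, 0, -1, -0.6, 0.3, 3, 0, 0, 0, -1, -0.6, 0.3, 5, 0, 0, 0, -1, -0.6, 0.3, 7, 0, 0, 0, -1, -0.6, 0.3, 7, 0, 0, 0, -1, -0.6, 0.3, 7, 0, 0, 0, -1])

```text
time: 8.17
ee_pos: [0.5474, 0.171, 0.1954]
eef_rot: [0.995, 0.104, -0.0, -0.0]
ft_force: [-0.4, -0.3, -0.8]
width: 0.0183
grip_force: 40.0
```

Emit:
servo_tool(moves=[0, 1, 0, 0, 0, 0, -1, 0, 3, 0, 0, 0, 0, -1, 0, 5, 0, 0, 0, 0, -1, 0, 7, 0, 0, 0, 0, -1, 0, 9, 0, 0, 0, 0, -1, 0, 11, 0, 0, 0, 0, -1, 0, 13, 0, 0, 0, 0, -1, 0, 13, 0, 0, 0, 0, -1, 0, 13, 0, 0, 0, 0, -1])

```text
time: 8.92
ee_pos: [0.5502, 0.1578, 0.1956]
eef_rot: [0.995, 0.104, 0.0, 0.0]
ft_force: [0.7, -0.1, 0.6]
width: 0.0179
grip_force: 40.0
```

Emit:
servo_tool(moves=[0, 0, 1, 0, 0, 0, -1, 0, 0, 2, 0, 0, 0, -1, 0, 0, 3, 0, 0, 0, -1, 0, 0, 4, 0, 0, 0, -1, 0, 0, 5, 0, 0, 0, -1, 0, 0, 5, 0, 0, 0, -1])

```text
time: 9.42
ee_pos: [0.55, 0.1582, 0.1904]
eef_rot: [0.995, 0.104, -0.0, 0.0]
ft_force: [-0.4, 0.6, -0.3]
width: 0.0178
grip_force: 40.0
```

Emit:
servo_tool(moves=[0, 0, 0.5, 0, 0, 0, -1, 0, 0, 1, 0, 0, 0, -1, 0, 0, 1.5, 0, 0, 0, -1, 0, 0, 1.5, 0, 0, 0, -1, 0, 0, 1.5, 0, 0, 0, -1])

```text
time: 9.83
ee_pos: [0.5502, 0.1583, 0.1894]
eef_rot: [0.995, 0.104, 0.0, -0.0]
ft_force: [-2.6, -1.0, 4.8]
width: 0.0179
grip_force: 40.0
```

Emit:
servo_tool(moves=[0, 1, 0, 0, 0, 0, -1, 0, 2, 0, 0, 0, 0, -1, 0, 3, 0, 0, 0, 0, -1, 0, 3, 0, 0, 0, 0, -1])

```text
time: 10.17
ee_pos: [0.5507, 0.1564, 0.1894]
eef_rot: [0.995, 0.104, 0.0, -0.001]
ft_force: [-3.1, 4.8, 4.5]
width: 0.0181
grip_force: 40.0
```

Emit:
servo_tool(moves=[-0.3, 1, 0, 0, 0, 0, -1, -0.3, 2, 0, 0, 0, 0, -1, -0.3, 2, 0, 0, 0, 0, -1])

```text
time: 10.42
ee_pos: [0.5511, 0.1545, 0.1895]
eef_rot: [0.995, 0.104, 0.0, -0.001]
ft_force: [-1.1, 4.8, 3.9]
width: 0.0179
grip_force: 40.0
```

Emit:
servo_tool(moves=[0, 1, 0, 0, 0, 0, -1, 0, 2, 0, 0, 0, 0, -1, 0, 2, 0, 0, 0, 0, -1])

```text
time: 10.67
ee_pos: [0.5515, 0.1525, 0.1894]
eef_rot: [0.995, 0.104, 0.0, -0.001]
ft_force: [-2.3, 4.6, 5.6]
width: 0.0177
grip_force: 40.0
```

Emit:
servo_tool(moves=[0, 1, 0, 0, 0, 0, -1, 0, 2, 0, 0, 0, 0, -1, 0, 2, 0, 0, 0, 0, -1])

```text
time: 10.92
ee_pos: [0.552, 0.1502, 0.1894]
eef_rot: [0.995, 0.104, 0.0, -0.001]
ft_force: [-0.2, 4.9, 4.9]
width: 0.0176
grip_force: 40.0
```

Emit:
servo_tool(moves=[0, 1, 0, 0, 0, 0, -1, 0, 2, 0, 0, 0, 0, -1, 0, 2, 0, 0, 0, 0, -1])

```text
time: 11.17
ee_pos: [0.5523, 0.1472, 0.1889]
eef_rot: [0.995, 0.104, 0.0, 0.0]
ft_force: [2.1, 2.6, 1.3]
width: 0.0177
grip_force: 40.0
```

Emit:
servo_tool(moves=[0, 1, 0, 0, 0, 0, -1, 0, 2, 0, 0, 0, 0, -1, 0, 2, 0, 0, 0, 0, -1])

```text
time: 11.42
ee_pos: [0.5527, 0.1452, 0.189]
eef_rot: [0.995, 0.104, 0.0, 0.0]
ft_force: [2.7, 1.4, 0.3]
width: 0.0176
grip_force: 40.0
```

Emit:
servo_tool(moves=[0.4, 1, 0, 0, 0, 0, -1, 0.4, 2, 0, 0, 0, 0, -1, 0.4, 2, 0.7, 0, 0, 0, -1, 0.4, 2, 1.4, 0, 0, 0, -1, 0.4, 2, 1.4, 0, 0, 0, -1])

```text
time: 11.83
ee_pos: [0.5532, 0.1438, 0.1878]
eef_rot: [0.995, 0.104, -0.0, -0.0]
ft_force: [-0.3, 4.6, 3.2]
width: 0.0176
grip_force: 40.0
```

Emit:
servo_tool(moves=[0, 0, 0.5, 0, 0, 0, -1, 0, 0, 1, 0, 0, 0, -1, 0, 0, 1.5, 0, 0, 0, -1, 0, 0, 1.5, 0, 0, 0, -1])

```text
time: 12.17
ee_pos: [0.5534, 0.1439, 0.1867]
eef_rot: [0.995, 0.104, 0.0, -0.0]
ft_force: [-1.8, 3.9, 7.5]
width: 0.0178
grip_force: 40.0
```

Emit:
servo_tool(moves=[0, -0.6, 0, 0, 0, 0, -1, -0.2, -1.2, 0, 0, 0, 0, -1, -0.2, -1.2, 0, 0, 0, 0, -1])

```text
time: 12.42
ee_pos: [0.5528, 0.1448, 0.1862]
eef_rot: [0.995, 0.104, 0.0, -0.0]
ft_force: [0.5, 5.3, -3.9]
width: 0.0176
grip_force: 40.0
```

Emit:
servo_tool(moves=[0, -0.5, 0, 0, 0, 0, -1, 0, -1, 0.7, 0, 0, 0, -1, 0, -1, 1.4, 0, 0, 0, -1, 0, -1, 2, 0, 0, 0, -1, 0, -1, 2, 0, 0, 0, -1])

```text
time: 12.83
ee_pos: [0.5527, 0.1454, 0.1841]
eef_rot: [0.995, 0.104, 0.0, 0.0]
ft_force: [1.1, 1.4, 0.8]
width: 0.0179
grip_force: 40.0
```

Emit:
servo_tool(moves=[0.2, -0.3, 1.5, 0, 0, 0, -1, 0.2, -0.3, 3, 0, 0, 0, -1, 0.2, -0.3, 4.5, 0, 0, 0, -1, 0.2, -0.3, 6, 0, 0, 0, -1, 0.2, -0.3, 6, 0, 0, 0, -1])

```text
time: 13.25
ee_pos: [0.5527, 0.1457, 0.1778]
eef_rot: [0.995, 0.104, -0.0, 0.0]
ft_force: [2.0, -1.9, -0.0]
width: 0.0179
grip_force: 40.0
```

Emit:
servo_tool(moves=[0.3, 0.3, 2, 0, 0, 0, -1, 0.3, 0.3, 4, 0, 0, 0, -1, 0.3, 0.3, 6, 0, 0, 0, -1, 0.3, 0.3, 8, 0, 0, 0, -1, 0.3, 0.3, 10, 0, 0, 0, -1, 0.3, 0.3, 10, 0, 0, 0, -1])

```text
time: 13.75
ee_pos: [0.553, 0.1458, 0.1677]
eef_rot: [0.995, 0.104, -0.0, 0.0]
ft_force: [1.7, -1.2, -0.9]
width: 0.0179
grip_force: 40.0
```

Emit:
servo_tool(moves=[0.2, 0.1, 2, 0, 0, 0, -1, 0.2, 0.1, 4, 0, 0, 0, -1, 0.2, 0.1, 6, 0, 0, 0, -1, 0.2, 0.1, 8, 0, 0, 0, -1, 0.2, 0.1, 9, 0, 0, 0, -1, 0.2, 0.1, 10, 0, 0, 0, -1, 0.2, 0.1, 10, 0, 0, 0, -1])

```text
time: 14.33
ee_pos: [0.5532, 0.1458, 0.1579]
eef_rot: [0.995, 0.104, -0.0, -0.0]
ft_force: [1.3, -1.2, -1.1]
width: 0.0177
grip_force: 40.0
```

Emit:
servo_tool(moves=[0, 0, 1, 0, 0, 0, -1, 0, 0, 1.7, 0, 0, 0, -1, 0, 0, 2.4, 0, 0, 0, -1, 0, 0, 2.4, 0, 0, 0, -1, 0, 0, 2.4, 0, 0, 0, -1])

```text
time: 14.75
ee_pos: [0.5533, 0.1458, 0.1557]
eef_rot: [0.995, 0.104, -0.0, -0.0]
ft_force: [-0.3, 0.0, -0.8]
width: 0.0176
grip_force: 40.0
```

Emit:
servo_tool(moves=[0, 0, 0.5, 0, 0, 0, -1, 0, 0, 1, 0, 0, 0, -1, 0, 0, 1.4, 0, 0, 0, -1, 0, 0, 1.4, 0, 0, 0, -1, 0, 0, 1.4, 0, 0, 0, -1])

```text
time: 15.17
ee_pos: [0.5534, 0.1458, 0.1547]
eef_rot: [0.995, 0.104, 0.0, -0.0]
ft_force: [-0.4, -0.4, 4.5]
width: 0.0177
grip_force: 40.0
```

Fz rose to 4.5 N at the expected height, so the shoulder is seated. Releasing.

Emit:
servo_tool(moves=[0, 0, -0.5, 0, 0, 0, -1, 0, 0, -0.5, 0, 0, 0, -0.5, 0, 0, -0.5, 0, 0, 0, -0.4, 0, 0, -0.5, 0, 0, 0, 0, 0, 0, -0.5, 0, 0, 0, 0.3, 0, 0, -0.5, 0, 0, 0, 0.3, 0, 0, -0.5, 0, 0, 0, 0.3, 0, 0, -5, 0, 0, 0, 0.3, 0, 0, -20, 0, 0, 0, 0.3, 0, 0, -50, 0, 0, 0, 0.3, 0, 0, -90, 0, 0, 0, 0.3, 0, 0, -120, 0, 0, 0, 0.3, 0, 0, -120, 0, 0, 0, 0.3, 0, 0, -120, 0, 0, 0, 0.3], squeeze=10)

```text
time: 16.33
ee_pos: [0.5544, 0.146, 0.2767]
eef_rot: [0.995, 0.104, 0.002, -0.0]
ft_force: [-0.7, -0.1, -0.3]
width: 0.0596
grip_force: 0.0
```

```bash
python3 - <<'E'
from station import bot
import cv2
s=bot.sense();print(s['ft_force'],s['ee_pos'],s['width'])
c=bot.capture("scene")
cv2.imwrite("pics/s3.png",cv2.resize(c[100:240,270:390],(600,600*7//6*600//700),interpolation=cv2.INTER_CUBIC))
E
```

```text
[-0.70420101 -0.11353503 -0.27256231] [0.55440917 0.14601285 0.27665415] 0.05959719326484045
```

View pics/s3.png

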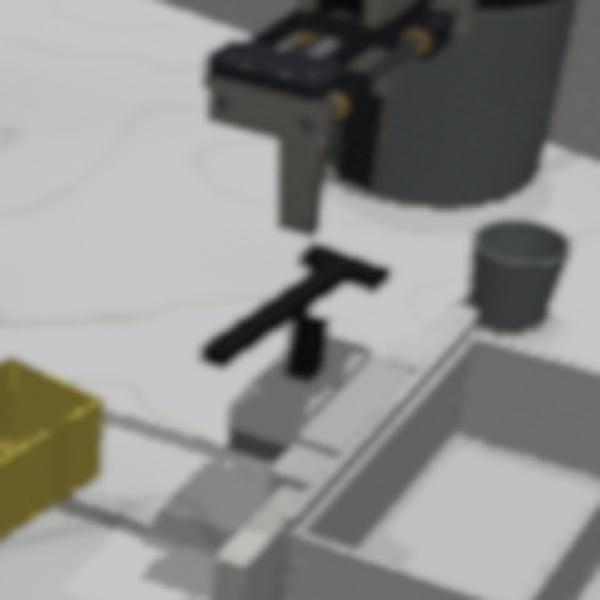

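The picture shows the black grip block standing upright at (305,345), flush on the white knuckle, with the gripper clear above it.

```bash
python3 -c "
from station import bot
print(bot.sign_off())"
```

```text
the job is handed in; nothing more can be done
None
```

The hinge pin is threaded through both knuckles with its shoulder seated on the white one, the gripper is clear, and the job was handed in at about 16 s; sign-off returned no verdict, and the highest force I read at the knuckles was about 8 N.

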